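Tip the scaled valve bodies into the descaling pot

TASK

Get the brass valve bodies from the bench into the descaling pot, all in one go: take the lid off the pot by its knob and lay it, knob up, on the round blue mat, gather every valve body on the aluminium tray while the tray stays on its green mat, then carry the full tray to the pot and tip it so that they slide off the open end into the pot. Put the empty tray back flat on its green mat and the lid back on the pot, seated all round. Any valve body that misses the pot is to be picked up and put in; leave the other things on the bench alone.

Things in the scene. Friction and masses are not known exactly. Their poses are not given: they have to be found in the camera images.
- pot: round aluminium pot, 180 mm outside diameter, 80 mm tall, wall 4 mm, floor 5 mm thick, open on top under its lid; fixed to the bench. Origin: centre of its underside, z up
- lid: loose round white lid, disc 194 mm diameter, 6 mm thick, 250 g; under it a grey locating disc 148 mm diameter, 8 mm deep, drops into the pot's mouth with about 9 mm play all round. On top a neck 14 mm tall, then a black knob. Origin: centre of the white disc's underside, z towards the knob; seated on the pot it is 80 mm, on the blue mat 11 mm above the bench
- lid_knob (a point): centre of the lid's black knob (36 mm diameter, 24 mm tall), 32 mm above the lid's origin
- lid_mat: round blue mat, 210 mm diameter, 3 mm thick, fixed; origin: centre of its underside. It and the green mat may lie on either side
- tray_mat: rectangular green mat, 270 x 180 x 3 mm, fixed; origin: centre of its underside, its long side along its x axis
- tray: loose tray, 250 g, 225 mm long (x), 136 wide (y); floor 3 mm thick, walls to 28 mm height along both sides and the back (-x); front (+x) open. At the back a red upright tab (see tray_tab). Origin: centre of the floor's underside, 3 mm above the bench on its mat; z up. Smooth floor: valve bodies slide once it tilts 15 to 21 degrees
- tray_tab (a point): centre of the red tab at gripping height, 106 mm behind and 50 mm above the tray's origin. Tab: 60 mm wide (y), 12 mm thick (x), up to 70 mm above the tray's origin; pinch it from above across its thickness, one finger inside the tray, one outside, and firmly: the loaded tray is nose-heavy
- tray_nose (a point): middle of the tray's open front edge, on the floor's top: 112 mm ahead of the tray's origin and 3 mm above it
- valve0: brass valve, a 34 x 30 x 30 mm block (long side along its x axis) with a 24 mm diameter pipe stub standing out 13 mm from each end along x, 60 mm long overall, about 70 g; origin at its centre, 15 mm above what it lies on. Only 3 to 5 of the five valve bodies are present
- valve1: brass valve, a 34 x 30 x 30 mm block (long side along its x axis) with a 24 mm diameter pipe stub standing out 13 mm from each end along x, 60 mm long overall, about 70 g; origin at its centre, 15 mm above what it lies on. Only 3 to 5 of the five valve bodies are present
- valve2: brass valve, a 34 x 30 x 30 mm block (long side along its x axis) with a 24 mm diameter pipe stub standing out 13 mm from each end along x, 60 mm long overall, about 70 g; origin at its centre, 15 mm above what it lies on. Only 3 to 5 of the five valve bodies are present
- valve3: brass valve, a 34 x 30 x 30 mm block (long side along its x axis) with a 24 mm diameter pipe stub standing out 13 mm from each end along x, 60 mm long overall, about 70 g; origin at its centre, 15 mm above what it lies on. Only 3 to 5 of the five valve bodies are present
- valve4: brass valve, a 34 x 30 x 30 mm block (long side along its x axis) with a 24 mm diameter pipe stub standing out 13 mm from each end along x, 60 mm long overall, about 70 g; origin at its centre, 15 mm above what it lies on. Only 3 to 5 of the five valve bodies are present
- screwdriver: screwdriver lying on the bench, 150 mm long; leave alone
- wrench: wrench lying on the bench, 130 mm long; leave alone
- mug: blue mug, 76 mm diameter, 85 mm tall; origin under its centre; leave alone
- grease_jar: amber jar, 66 mm diameter, 75 mm tall; origin under its centre; leave alone
- cleaner: white bottle with blue cap, 68 mm diameter, 170 mm tall; origin under its centre; leave alone
- sprayhead: steel brewer spray head, a 96 mm dish with a 180 mm stem along its y axis, 35 mm tall; origin under the dish; leave alone

How it is judged (in metres and radians):
On the way, in this order (a step that is already met when the one before it is completed fails the run):
1. the lid lies on the blue mat, knob up and let go, and every valve body is on the tray, which stands on its green mat (horizontal distance between lid and lid_mat below 0.05 m and height (world z) of each of lid, tray below 0.02 m and angle between lid's own z axis and vertical below 0.1 rad and contact force between the fingers and lid below 0.05 N and horizontal distance between tray and tray_mat below 0.09 m and x of valve0 in the frame of tray between -0.11 and 0.1125 m and y of valve0 in the frame of tray between -0.066 and 0.066 m and z of valve0 in the frame of tray between 0.008 and 0.06 m and x of valve1 in the frame of tray between -0.11 and 0.1125 m and y of valve1 in the frame of tray between -0.066 and 0.066 m and z of valve1 in the frame of tray between 0.008 and 0.06 m and x of valve2 in the frame of tray between -0.11 and 0.1125 m and y of valve2 in the frame of tray between -0.066 and 0.066 m and z of valve2 in the frame of tray between 0.008 and 0.06 m and x of valve3 in the frame of tray between -0.11 and 0.1125 m and y of valve3 in the frame of tray between -0.066 and 0.066 m and z of valve3 in the frame of tray between 0.008 and 0.06 m and x of valve4 in the frame of tray between -0.11 and 0.1125 m and y of valve4 in the frame of tray between -0.066 and 0.066 m and z of valve4 in the frame of tray between 0.008 and 0.06 m), for 0.2 s.
2. the tray, lifted, has its open end over or next to the pot with every valve body still on it (height (world z) of tray above 0.05 m and horizontal distance between tray_nose and pot below 0.13 m and x of valve0 in the frame of tray between -0.11 and 0.1125 m and y of valve0 in the frame of tray between -0.066 and 0.066 m and z of valve0 in the frame of tray between 0.008 and 0.06 m and x of valve1 in the frame of tray between -0.11 and 0.1125 m and y of valve1 in the frame of tray between -0.066 and 0.066 m and z of valve1 in the frame of tray between 0.008 and 0.06 m and x of valve2 in the frame of tray between -0.11 and 0.1125 m and y of valve2 in the frame of tray between -0.066 and 0.066 m and z of valve2 in the frame of tray between 0.008 and 0.06 m and x of valve3 in the frame of tray between -0.11 and 0.1125 m and y of valve3 in the frame of tray between -0.066 and 0.066 m and z of valve3 in the frame of tray between 0.008 and 0.06 m and x of valve4 in the frame of tray between -0.11 and 0.1125 m and y of valve4 in the frame of tray between -0.066 and 0.066 m and z of valve4 in the frame of tray between 0.008 and 0.06 m), for 0.1 s.
3. every valve body is in the pot (horizontal distance between each of valve0, valve1, valve2, valve3, valve4 and pot below 0.086 m and z of each of valve0, valve1, valve2, valve3, valve4 in the frame of pot below 0.075 m), for 0.2 s.
At the end, for the whole second after the job is handed in: every valve body in the pot (centre under 75 mm above its underside); lid seated on the pot (within 16 mm of its axis, 74-86 mm up, tilt under 0.06 rad); tray flat on its green mat, right way up (centres within 50 mm, tilt under 0.08 rad); tray and lid let go and at rest (all of step 3 and horizontal distance between tray and tray_mat below 0.05 m and height (world z) of tray below 0.012 m and angle between tray's own z axis and vertical below 0.08 rad and linear speed of each of tray, lid below 0.02 m/s and horizontal distance between lid and pot below 0.016 m and z of lid in the frame of pot between 0.074 and 0.086 m and angle between lid's own z axis and vertical below 0.06 rad); the robot touches nothing.
It fails at once if the mug, jar, bottle or spray head is knocked over or pushed more than 40 mm (distance of any of mug, grease_jar, cleaner, sprayhead from where it was at the start of the episode above 0.04 m or angle between any of mug, grease_jar, cleaner, sprayhead's own z axis and vertical above 0.5 rad).
It fails at once if the screwdriver or wrench is pushed more than 40 mm (distance of any of screwdriver, wrench from where it was at the start of the episode above 0.04 m).
Of valve0, valve1, valve2, valve3, valve4 only 3 to 5 are there at a start; the rules pass over those that are not, and their reading is None.
At some moment in a run one of valve0, valve1, valve2, valve3, valve4 may be knocked a few centimetres aside while the robot is not near it.
Once in a run the grip may slacken for a moment while it holds something.
It also fails if it takes over 210 s, if anything falls off the work surface, if the arm or the gripper's body presses on something with over 40 N, if the wrist force passes 120 N, or if a joint passes its speed limit or range.

ROBOT

A 6-joint arm with a two-finger parallel gripper is mounted at the origin on the work surface. World frame = base frame: x ahead of the robot, y to its left, z up, the work surface at z = 0. Lengths are in m, angles in degrees, forces in N, time in s.
With the tool pointing down it reaches from about 0.25 to 0.725 m from the base axis. Payload 9.7 kg.
Tool frame: the origin (TCP) lies at the very end of the fingers, on their centre line; the grasp point (between the pads) lies tcp_to_grasp behind it (tcp_to_grasp is the distance from the TCP to the grasp point, in m); z points along the fingers, y is the direction in which the jaws open and shut (so a half turn about z gives the same grasp; the last joint's range is limited). The gripper opens to 85 mm and grips with 20 to 120 N. Pads are 22 mm wide; open, the fingers measure 114 mm over their backs; the gripper's body (76 mm by 85 mm) begins 54 mm behind the grasp point. The pads swing forward as they close: fully open they stand 13 mm farther back than shut.
Start: joints at [-73.052, 4.979, 10.078, 95.1, 0, 90], TCP at [0.16, -0.526, 0.231] pointing down, gripper open.
Joint ranges: [-179.16, 179.16], [-48.56, 103.87], [-65.8, 70.77], [-126.05, 130.52], [-82.76, 87.17], [-180, 180]. Speed limits (degrees/s): [127.2, 127.2, 147.25, 180, 180, 180].

INTERFACE

Orientations are given as [roll, pitch, yaw] about the fixed x, y, z axes, in that order (R = Rz(yaw) Ry(pitch) Rx(roll)).
In Python, from workcell import * gives the robot as it stands. The module is installed in compiled form; this text tells all that it offers.
- The arm moves only by the shell command python3 -m pendant 'ROWS' [FORCE]. ROWS is JSON, a list of rows, each a list of 3 entries, a list of its own where there are three numbers: the opening in per cent of the stroke, from 0 (shut) to 100 (fully open), then the shift along the world's x, y, z in mm, then the turn, a rotation vector about the world's x, y, z in degrees. A call has 1 to 20 rows; each row is the pose to reach, as a shift and turn from the pose measured when the call began; what a row does not reach only later rows make up. A row lasts 1/8 s, in which the tool goes at most 62.5 mm and 10.7 degrees, less where a joint would pass 70% of its speed; a pose out of reach is approached as far as the arm can. A call with a gripper value outside its range is refused whole. The fingers move at their own pace and stop on an object; FORCE is the grip in N (left out, the last holds). Time passes only in rows, so rows that repeat a pose let the fingers close. It gives the time, the measured TCP pose, the force and the opening at its end, in the units of the state.
- get_obs(): the state, without advancing time (a new reading comes with each control period).
- camera(name): name is "scene" or "top" or "wrist"; returns a dict with "img" (400x640x3 uint8, red, green, blue), "fx", "fy", "cx", "cy" (pixels), "cam_to_world" (4x4, takes a point from camera to world coordinates); the wrist camera has in their place "T_tool_cam" (4x4, takes a point from camera to tool coordinates, whose origin is the TCP and whose axes are the flange's). Camera axes: x right, y down, z forward; pixel columns grow to the right and rows downward; lengths in m; the calibration is good to about 2 mm. A picture is of the moment at which its call begins: read the wrist's pose just before it. There is no depth.
- job_done(): hands the job in, once; it reports no verdict.
Trained networks look in a picture, given as the dict that the camera call returned (one of the last four; its "shot" number tells which), for a name from the list of things; names that differ only in an ending like _2 or _b are one class to them, and where a whole thing is asked for, a point or a joint stands for the part that bears it (a point fixed in the world has none). Each returns a list of dicts, best first, with "confidence" (0 to 1); they miss things now and then, are a little off and sometimes report something else, mostly with a low value. They report only what shows in the picture. A call takes as long as a camera call.
- regions_of(picture, label): "region" (400x640 bool, what is visible of it).
- pinpoint(picture, label): "position" ([x, y, z] in m, in world coordinates, good to about 4 mm: a listed point, or the origin of a listed thing).
The state is a dict: "time": time; "q": joint angles; "qd": joint speeds; "joint_efforts": joint torques, N m; "ee_pos": TCP position; "tcp_rot": TCP orientation; "wrist_force": force on the tool from outside, world axes, zero at the start; "torque": the same for the moment, N m; "opening": finger opening in m.
Only numpy, scipy, OpenCV 4.12 (cv2) and the standard library are available. Lean on these libraries where they do the work, as an engineer would, in place of code of your own. Each camera call takes 0.05 s, during which the arm holds its last target. There are 200 camera calls.

## Working session

There is one attempt and no reset: what is moved stays moved. The work goes in short steps, Python scripts to look and compute and a shell command to move; the robot and the scene stay as the last step left them, time stands still between calls to the robot, and variables do not carry over. Pictures are saved under pics/ and viewed, about 12 in all and at most 16, crops included, and the job is handed in when it is done.

```bash
mkdir -p pics
cat > h.py <<'E'
from workcell import *
import numpy as np, cv2
def look(names, cams=("top","scene"), save=None):
    for c in cams:
        p=camera(c)
        if save: cv2.imwrite(f"pics/{save}_{c}.png", p["img"][:,:,::-1])
        for n in names:
            try: r=pinpoint(p,n)
            except Exception as e: print(c,n,e); continue
            print(c,n,[(np.round(d["position"],3).tolist(),round(d["confidence"],2)) for d in r if d["confidence"]>.2])
        yield c,p
E
python3 - <<'E'
from h import *
o=get_obs(); print({k:np.round(v,3).tolist() for k,v in o.items()})
for c,p in look("pot lid lid_knob lid_mat tray_mat tray tray_tab tray_nose valve0 mug grease_jar cleaner sprayhead screwdriver wrench".split(),save="a"):
    print(c,p["fx"],p["cx"],p["cy"],np.round(p["cam_to_world"],3).tolist())
a=cv2.imread("pics/a_top.png");b=cv2.imread("pics/a_scene.png")
E
```

```text
{'time': 0.0, 'q': [-73.052, 5.014, 10.033, 95.099, -0.002, 90.001], 'qd': [-0.014, 0.062, 0.073, 0.011, 0.018, -0.008], 'joint_efforts': [0.002, -52.039, 46.48, 0.016, 0.0, 0.0], 'ee_pos': [0.16, -0.526, 0.231], 'tcp_rot': [-179.92, 0.002, 16.947], 'wrist_force': [-0.106, -0.179, 0.335], 'torque': [0.014, -0.039, 0.015], 'opening': 0.085}
top pot []
top lid [([0.467, 0.343, -0.003], 0.5)]
top lid_knob [([0.649, -0.044, 0.114], 0.84)]
top lid_mat [([0.466, 0.342, -0.002], 0.88), ([0.762, -0.281, -0.003], 0.23)]
top tray_mat []
top tray [([0.453, -0.343, 0.003], 0.6)]
top tray_tab [([0.348, -0.348, 0.048], 0.72), ([0.741, 0.255, -0.003], 0.56)]
top tray_nose [([0.569, -0.339, 0.008], 0.8)]
top valve0 [([0.464, -0.088, 0.017], 0.83), ([0.42, -0.006, 0.016], 0.81), ([0.428, -0.159, 0.021], 0.54), ([0.645, -0.043, 0.079], 0.24)]
top mug [([0.741, 0.256, -0.003], 0.71), ([0.572, -0.342, 0.008], 0.43)]
top grease_jar [([0.764, -0.282, -0.003], 0.58)]
top cleaner [([0.713, -0.378, 0.002], 0.9), ([0.421, -0.005, 0.014], 0.71)]
top sprayhead [([0.782, -0.138, -0.004], 0.65)]
top screwdriver [
[... 614 characters left out ...]
 0.47)]
scene valve0 [([0.424, -0.157, 0.015], 0.58), ([0.46, -0.087, 0.015], 0.55), ([0.424, -0.004, 0.009], 0.55), ([0.562, -0.344, 0.004], 0.53), ([0.468, 0.344, -0.002], 0.51)]
scene mug [([0.74, 0.252, 0.002], 0.78)]
scene grease_jar [([0.759, -0.28, 0.0], 0.59)]
scene cleaner [([0.716, -0.379, 0.002], 0.75), ([0.763, -0.284, 0.0], 0.71)]
scene sprayhead [([0.782, -0.137, 0.002], 0.85), ([0.47, 0.345, -0.001], 0.51)]
scene screwdriver [([0.666, 0.183, 0.005], 0.82)]
scene wrench [([0.64, -0.196, -0.002], 0.5)]
scene 505.0397694894871 324.00741208308193 205.29629024792862 [[-0.698, 0.574, -0.428, 1.153], [0.716, 0.573, -0.399, 0.504], [0.017, -0.585, -0.811, 1.172], [0.0, 0.0, 0.0, 1.0]]
```

View pics/a_top.png

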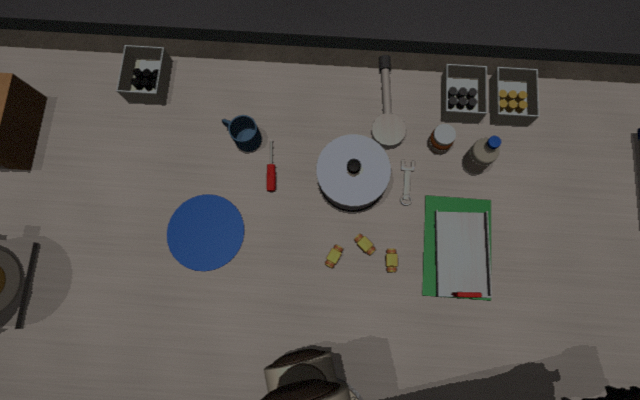

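View pics/a_scene.png

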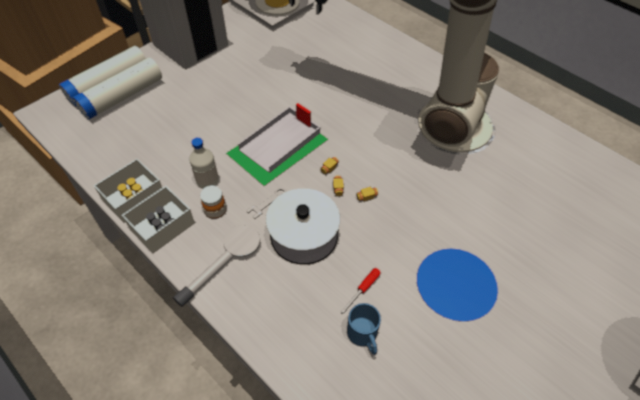

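```bash
python3 -c "
from workcell import *
print(tcp_to_grasp)"; python3 -m pendant '[[100,[480,482,-31],[0,0,69]],[100,[480,482,-31],[0,0,69]],[100,[480,482,-31],[0,0,69]],[100,[480,482,-31],[0,0,69]],[100,[480,482,-31],[0,0,69]],[100,[480,482,-31],[0,0,69]],[100,[480,482,-31],[0,0,69]],[100,[480,482,-31],[0,0,69]],[100,[480,482,-31],[0,0,69]],[100,[480,482,-31],[0,0,69]],[100,[480,482,-31],[0,0,69]],[100,[480,482,-31],[0,0,69]],[100,[480,482,-31],[0,0,69]],[100,[480,482,-31],[0,0,69]],[100,[480,482,-31],[0,0,69]]]' 60
python3 - <<'E'
from h import *
o=get_obs();print(o["q"],o["ee_pos"],o["tcp_rot"])
for c,p in look(["lid_knob","lid"],("wrist","scene"),"b"): pass
from scipy.spatial.transform import Rotation as R
p=camera("top");hsv=cv2.cvtColor(p["img"],cv2.COLOR_RGB2HSV)
m=cv2.inRange(hsv,(45,90,30),(85,255,255))
def w(uv,z):
    T=p["cam_to_world"];d=T[:3,:3]@[(uv[0]-p["cx"])/p["fx"],(uv[1]-p["cy"])/p["fy"],1]
    return T[:3,3]+d*(z-T[2,3])/d[2]
c=max(cv2.findContours(m,0,1)[0],key=cv2.contourArea);b=cv2.boxPoints(cv2.minAreaRect(c))
W=np.array([w(u,.003) for u in b]);print(W.round(3),W.mean(0).round(3))
E
```

```text
0.0187
time: 3.48
ee_pos: [0.6399, -0.0451, 0.2011]
tcp_rot: [179.9, 0.0, 85.9]
wrist_force: [-0.0, -0.1, -0.3]
opening: 0.0855
[-4.03309730e+00  1.74044456e+01  2.11026507e+01  9.36416530e+01
 -2.89581574e-03  9.01015923e+01] [ 0.63988349 -0.04513091  0.20105479] [1.79943443e+02 2.79553631e-03 8.58653076e+01]
wrist lid_knob [([0.644, -0.038, 0.114], 0.81)]
wrist lid [([0.644, -0.046, 0.084], 0.72)]
scene lid_knob [([0.643, -0.047, 0.114], 0.61)]
scene lid [([0.649, -0.043, 0.078], 0.96)]
[[ 0.338 -0.243  0.003]
 [ 0.605 -0.246  0.003]
 [ 0.61  -0.427  0.003]
 [ 0.344 -0.416  0.003]] [ 0.474 -0.333  0.003]
```

```bash
python3 -m pendant '[[100,[4,1,-40],[0,0,0]],[100,[4,1,-80],[0,0,0]],[100,[4,1,-107],[0,0,0]],[100,[4,1,-107],[0,0,0]],[100,[4,1,-107],[0,0,0]],[0,[4,1,-107],[0,0,0]],[0,[4,1,-107],[0,0,0]],[0,[4,1,-107],[0,0,0]],[0,[4,1,-107],[0,0,0]],[0,[4,1,-107],[0,0,0]],[0,[4,1,-107],[0,0,0]],[0,[4,1,-107],[0,0,0]],[0,[4,1,-107],[0,0,0]],[0,[4,1,-107],[0,0,0]],[0,[4,1,-90],[0,0,0]],[0,[4,1,-60],[0,0,0]],[0,[4,1,-27],[0,0,0]],[0,[4,1,-27],[0,0,0]],[0,[4,1,-27],[0,0,0]]]' 80
python3 - <<'E'
from h import *
for c,p in look(["lid_knob","lid"],("top","scene"),"c"): pass
E
```

```text
time: 6.2
ee_pos: [0.6441, -0.0432, 0.1726]
tcp_rot: [-179.9, 0.0, 85.9]
wrist_force: [-0.7, -0.3, -2.4]
opening: 0.0343
top lid_knob []
top lid []
scene lid_knob [([0.644, -0.045, 0.189], 0.84), ([0.424, -0.003, 0.011], 0.23)]
scene lid [([0.647, -0.043, 0.158], 0.87)]
```

View pics/c_scene.png

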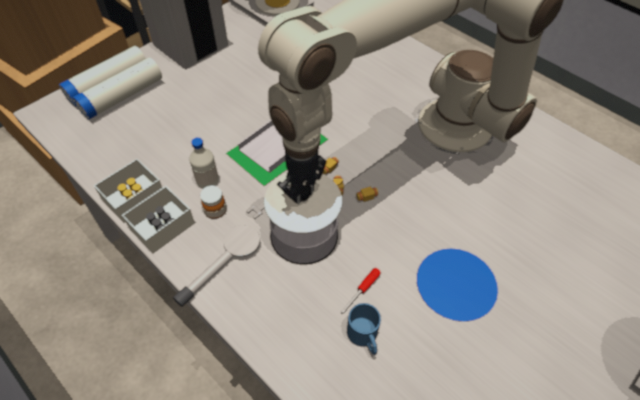

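```bash
python3 -m pendant '[[0,[-22,48,0],[0,0,0]],[0,[-44,97,0],[0,0,0]],[0,[-66,145,0],[0,0,0]],[0,[-88,194,0],[0,0,0]],[0,[-110,242,0],[0,0,0]],[0,[-132,290,0],[0,0,0]],[0,[-154,338,0],[0,0,0]],[0,[-177,387,0],[0,0,0]],[0,[-177,387,0],[0,0,0]],[0,[-177,387,-40],[0,0,0]],[0,[-177,387,-80],[0,0,0]],[0,[-177,387,-110],[0,0,0]],[0,[-177,387,-125],[0,0,0]],[0,[-177,387,-135],[0,0,0]],[0,[-177,387,-135],[0,0,0]]]'
python3 - <<'E'
from h import *
o=get_obs();print(o["wrist_force"],o["ee_pos"])
for c,p in look(["lid_knob","lid"],("top","scene"),"d"): pass
E
```

```text
time: 8.38
ee_pos: [0.4671, 0.3437, 0.0377]
tcp_rot: [-179.9, -0.0, 85.9]
wrist_force: [-0.5, 0.5, -2.8]
opening: 0.0339
[-0.50092479  0.47582797 -2.80037181] [0.46712403 0.3436654  0.03768919]
top lid_knob [([0.468, 0.34, 0.054], 0.76)]
top lid [([0.467, 0.342, 0.02], 0.75)]
scene lid_knob [([0.465, 0.346, 0.056], 0.65), ([0.453, -0.343, 0.002], 0.6)]
scene lid [([0.47, 0.344, 0.023], 0.88), ([0.666, 0.182, 0.004], 0.4)]
```

Lower ~12 mm, release, rise, and move toward the nearest valve.

```bash
python3 -m pendant '[[0,[0,0,-6],[0,0,0]],[0,[0,0,-11],[0,0,0]],[0,[0,0,-13],[0,0,0]],[0,[0,0,-13],[0,0,0]],[100,[0,0,-13],[0,0,0]],[100,[0,0,-13],[0,0,0]],[100,[0,0,-13],[0,0,0]],[100,[0,0,-13],[0,0,0]],[100,[0,0,-13],[0,0,0]],[100,[0,0,30],[0,0,0]],[100,[0,0,90],[0,0,0]],[100,[0,0,150],[0,0,0]],[100,[0,0,150],[0,0,0]]]'
python3 -m pendant '[[100,[-20,-430,30],[0,0,0]],[100,[-20,-430,30],[0,0,0]],[100,[-20,-430,30],[0,0,0]],[100,[-20,-430,30],[0,0,0]],[100,[-20,-430,30],[0,0,0]],[100,[-20,-430,30],[0,0,0]],[100,[-20,-430,30],[0,0,0]],[100,[-20,-430,30],[0,0,0]],[100,[-20,-430,30],[0,0,0]],[100,[-20,-430,30],[0,0,0]]]'
cat >> h.py <<'E'
def valves(tag=""):
    o=get_obs(); p=camera("wrist")
    from scipy.spatial.transform import Rotation as R
    T=np.eye(4);T[:3,:3]=R.from_euler("xyz",o["tcp_rot"],degrees=True).as_matrix();T[:3,3]=o["ee_pos"]
    C=T@np.array(p["T_tool_cam"])
    def w(u,v,z):
        d=C[:3,:3]@[(u-p["cx"])/p["fx"],(v-p["cy"])/p["fy"],1]; return C[:3,3]+d*(z-C[2,3])/d[2]
    img=p["img"][:,:,::-1].copy()
    for d in regions_of(p,"valve0"):
        if d["confidence"]<.3: continue
        v,u=np.nonzero(d["region"])
        P=np.array([w(a,b,.02)[:2] for a,b in zip(u,v)]).astype(np.float32)
        e=np.linalg.eigh(np.cov(P.T))[1][:,1]; (c,s,a)=cv2.minAreaRect(P)
        print("region",round(d["confidence"],2),"mean",P.mean(0).round(4),"rect",np.round(c,4),np.round(s,3),"axis yaw",round(np.degrees(np.arctan2(e[1],e[0]))%180,1),"px",int(u.mean()),int(v.mean()),"edge",u.min()==0 or v.min()==0 or u.max()==639 or v.max()==399)
    print("pin",[(np.round(d["position"],3).tolist(),round(d["confidence"],2)) for d in pinpoint(p,"valve0")])
    cv2.imwrite(f"pics/w{tag}.png",img)
E
python3 - <<'E'
from h import *
o=get_obs();print(o["wrist_force"],o["ee_pos"],o["tcp_rot"])
for c,p in look(["lid_knob","lid","pot","valve0"],("top",),"e"): pass
valves("1")
E
```

```text
time: 10.3
ee_pos: [0.4688, 0.3452, 0.194]
tcp_rot: [179.6, -0.4, 85.9]
wrist_force: [-0.0, -0.5, -1.0]
opening: 0.0851
time: 11.55
ee_pos: [0.4489, -0.0837, 0.2236]
tcp_rot: [179.7, -0.4, 86.0]
wrist_force: [0.2, 0.2, -0.3]
opening: 0.0854
[ 0.20660309  0.18497236 -0.28767996] [ 0.44886911 -0.08370273  0.22360924] [179.6790461   -0.37456697  86.03983661]
top lid_knob [([0.47, 0.347, 0.043], 0.79), ([0.784, -0.14, -0.004], 0.7)]
top lid [([0.47, 0.342, 0.006], 0.68)]
top pot [([0.645, -0.048, -0.002], 0.57)]
top valve0 [([0.424, -0.004, 0.016], 0.75)]
region 0.85 mean [ 0.425  -0.1564] rect [ 0.4245 -0.1568] [0.063 0.042] axis yaw 5.8 px 300 230 edge False
region 0.8 mean [ 0.462  -0.0858] rect [ 0.4616 -0.0865] [0.063 0.034] axis yaw 49.3 px 326 173 edge False
region 0.65 mean [ 0.425  -0.0068] rect [ 0.4248 -0.0075] [0.031 0.06 ] axis yaw 156.1 px 288 104 edge False
region 0.43 mean [ 0.4558 -0.3145] rect [ 0.4496 -0.3183] [0.14  0.237] axis yaw 177.3 px 331 332 edge False
pin [([0.43, -0.007, 0.014], 0.87), ([0.423, -0.161, 0.014], 0.78), ([0.46, -0.088, 0.011], 0.73)]
```

View pics/w1.png

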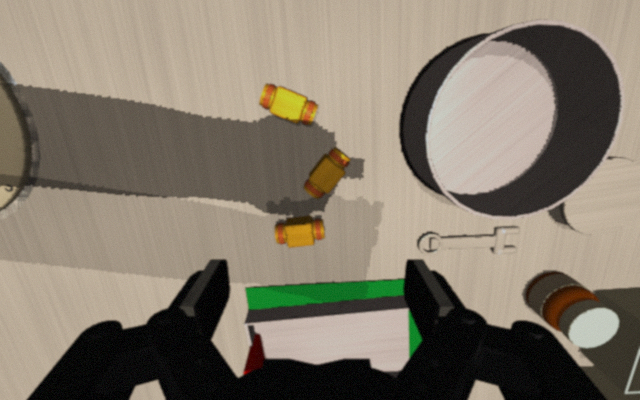

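```bash
python3 -m pendant '[[70,[-24,-74,-60],[0,0,-80]],[70,[-24,-74,-100],[0,0,-80]],[70,[-24,-74,-130],[0,0,-80]],[70,[-24,-74,-130],[0,0,-80]],[70,[-24,-74,-130],[0,0,-80]],[70,[-24,-74,-130],[0,0,-80]],[70,[-24,-74,-130],[0,0,-80]],[70,[-24,-74,-130],[0,0,-80]],[70,[-24,-74,-180],[0,0,-80]],[70,[-24,-74,-215],[0,0,-80]],[70,[-24,-74,-219],[0,0,-80]],[70,[-24,-74,-219],[0,0,-80]],[0,[-24,-74,-219],[0,0,-80]],[0,[-24,-74,-219],[0,0,-80]],[0,[-24,-74,-219],[0,0,-80]],[0,[-24,-74,-219],[0,0,-80]],[0,[-24,-74,-219],[0,0,-80]],[0,[-24,-74,-219],[0,0,-80]],[0,[-24,-74,-150],[0,0,-80]],[0,[-24,-74,-130],[0,0,-80]]]' 60
```

```text
time: 14.45
ee_pos: [0.426, -0.1589, 0.0978]
tcp_rot: [179.5, -0.6, 6.0]
wrist_force: [0.6, -0.3, -0.4]
opening: 0.0294
```

```bash
python3 -m pendant '[[0,[50,-80,0],[0,0,-4]],[0,[98,-161,0],[0,0,-4]],[0,[98,-161,0],[0,0,-4]],[0,[98,-161,0],[0,0,-4]],[0,[98,-161,-50],[0,0,-4]],[0,[98,-161,-80],[0,0,-4]],[0,[98,-161,-85],[0,0,-4]],[0,[98,-161,-85],[0,0,-4]],[55,[98,-161,-85],[0,0,-4]],[55,[98,-161,-85],[0,0,-4]],[55,[98,-161,-85],[0,0,-4]],[55,[98,-161,-40],[0,0,-4]],[55,[98,-161,20],[0,0,-4]],[70,[98,-161,90],[0,0,-4]],[70,[98,-161,90],[0,0,-4]]]'
python3 - <<'E'
from h import *
o=get_obs();print(o["q"])
valves("2")
for c,p in look(["valve0","tray","tray_tab","tray_nose"],("top","scene"),"f"): pass
E
```

```text
time: 16.32
ee_pos: [0.5255, -0.3208, 0.1935]
tcp_rot: [179.3, -1.0, 2.0]
wrist_force: [0.1, -1.0, 0.3]
opening: 0.0598
[-3.13721506e+01  1.22645219e+01  1.40451541e+01  9.05723778e+01
 -7.27258207e-02  1.46654140e+02]
region 0.86 mean [ 0.4281 -0.0115] rect [ 0.4276 -0.0109] [0.042 0.082] axis yaw 143.1 px 40 254 edge False
region 0.57 mean [ 0.4641 -0.0892] rect [ 0.4639 -0.089 ] [0.064 0.05 ] axis yaw 56.4 px 103 227 edge False
region 0.56 mean [ 0.5226 -0.3201] rect [ 0.521  -0.3204] [0.067 0.032] axis yaw 1.6 px 313 182 edge False
pin [([0.521, -0.32, 0.02], 0.94), ([0.458, -0.086, 0.011], 0.91), ([0.43, -0.008, 0.014], 0.72)]
top valve0 [([0.466, -0.087, 0.016], 0.68), ([0.424, -0.004, 0.012], 0.65), ([0.524, -0.323, 0.022], 0.56)]
top tray [([0.45, -0.341, 0.002], 0.9)]
top tray_tab [([0.455, -0.342, 0.0], 0.28)]
top tray_nose [([0.572, -0.341, 0.007], 0.78)]
scene valve0 [([0.423, -0.003, 0.012], 0.77), ([0.462, -0.088, 0.016], 0.58), ([0.763, -0.282, -0.002], 0.56), ([0.782, -0.139, 0.002], 0.52), ([0.523, -0.318, 0.024], 0.49)]
scene tray [([0.456, -0.34, 0.005], 0.77), ([0.668, 0.184, 0.004], 0.45)]
scene tray_tab []
scene tray_nose [([0.563, -0.339, 0.005], 0.74)]
```

```bash
python3 -m pendant '[[70,[-16,58,0],[0.7,1,47.5]],[70,[-32,117,-40],[0.7,1,47.5]],[70,[-48,175,-60],[0.7,1,47.5]],[70,[-64,234,-80],[0.7,1,47.5]],[70,[-64,234,-80],[0.7,1,47.5]],[70,[-64,234,-90],[0.7,1,47.5]],[70,[-64,234,-140],[0.7,1,47.5]],[70,[-64,234,-180],[0.7,1,47.5]],[70,[-64,234,-189],[0.7,1,47.5]],[70,[-64,234,-189],[0.7,1,47.5]],[0,[-64,234,-189],[0.7,1,47.5]],[0,[-64,234,-189],[0.7,1,47.5]],[0,[-64,234,-189],[0.7,1,47.5]],[0,[-64,234,-189],[0.7,1,47.5]],[0,[-64,234,-189],[0.7,1,47.5]],[0,[-64,234,-189],[0.7,1,47.5]],[0,[-64,234,-140],[0.7,1,47.5]],[0,[-64,234,-90],[0.7,1,47.5]],[0,[-64,234,-90],[0.7,1,47.5]]]' 60
```

```text
time: 19.35
ee_pos: [0.4623, -0.0863, 0.1021]
tcp_rot: [-179.8, -0.2, 49.5]
wrist_force: [-0.1, -0.4, -1.4]
opening: 0.0292
```

```bash
python3 -m pendant '[[0,[4,-56,0],[0,0,-47.5]],[0,[8,-112,0],[0,0,-47.5]],[0,[12,-168,0],[0,0,-47.5]],[0,[16,-225,0],[0,0,-47.5]],[0,[19,-281,0],[0,0,-47.5]],[0,[19,-281,0],[0,0,-47.5]],[0,[19,-281,-30],[0,0,-47.5]],[0,[19,-281,-70],[0,0,-47.5]],[0,[19,-281,-88],[0,0,-47.5]],[0,[19,-281,-90],[0,0,-47.5]],[0,[19,-281,-90],[0,0,-47.5]],[55,[19,-281,-90],[0,0,-47.5]],[55,[19,-281,-90],[0,0,-47.5]],[55,[19,-281,-90],[0,0,-47.5]],[55,[19,-281,-40],[0,0,-47.5]],[55,[19,-281,20],[0,0,-47.5]],[70,[19,-281,90],[0,0,-47.5]],[70,[19,-281,90],[0,0,-47.5]]]'
python3 - <<'E'
from h import *
o=get_obs();print(o["q"][5])
valves("3")
for c,p in look(["valve0","tray","tray_nose"],("top","scene"),"g"): pass
E
```

```text
time: 21.6
ee_pos: [0.4826, -0.3683, 0.1978]
tcp_rot: [179.9, -0.6, 2.0]
wrist_force: [-0.9, -0.6, -0.4]
opening: 0.0599
140.5468228463984
region 0.89 mean [ 0.5223 -0.3192] rect [ 0.5207 -0.3192] [0.064 0.035] axis yaw 2.5 px 270 139 edge False
region 0.8 mean [ 0.4303 -0.0265] rect [ 0.4249 -0.0274] [0.023 0.067] axis yaw 159.5 px 8 213 edge True
region 0.56 mean [ 0.4813 -0.3668] rect [ 0.4807 -0.3669] [0.067 0.032] axis yaw 2.3 px 314 179 edge False
pin [([0.521, -0.32, 0.022], 0.73), ([0.481, -0.369, 0.017], 0.72), ([0.348, -0.344, 0.051], 0.29)]
top valve0 [([0.482, -0.368, 0.025], 0.76), ([0.526, -0.323, 0.026], 0.6), ([0.422, -0.008, 0.014], 0.58)]
top tray [([0.451, -0.343, 0.003], 0.91)]
top tray_nose [([0.569, -0.337, 0.007], 0.74)]
scene valve0 [([0.423, -0.004, 0.012], 0.62), ([0.52, -0.317, 0.021], 0.6), ([0.482, -0.369, 0.021], 0.57)]
scene tray [([0.454, -0.342, 0.004], 0.85), ([0.715, -0.377, -0.0], 0.62), ([0.468, 0.342, 0.01], 0.53)]
scene tray_nose [([0.563, -0.342, 0.005], 0.75)]
```

```bash
python3 -m pendant '[[70,[-10,60,0],[0,0.6,10]],[70,[-20,120,0],[0,0.6,20]],[70,[-30,180,0],[0,0.6,30]],[70,[-40,240,0],[0,0.6,40]],[70,[-50,300,0],[0,0.6,50]],[70,[-58,362,0],[0,0.6,60]],[70,[-58,362,0],[0,0.6,70]],[70,[-58,362,0],[0,0.6,80]],[70,[-58,362,0],[0,0.6,90]],[70,[-58,362,-20],[0,0.6,100]],[70,[-58,362,-40],[0,0.6,110]],[70,[-58,362,-60],[0,0.6,120]],[70,[-58,362,-60],[0,0.6,130]],[70,[-58,362,-60],[0,0.6,140]],[70,[-58,362,-60],[0,0.6,150]],[70,[-58,362,-60],[0,0.6,154]],[70,[-58,362,-60],[0,0.6,154]]]'
python3 - <<'E'
from h import *
valves("4")
E
```

```text
time: 24.28
ee_pos: [0.4231, -0.0051, 0.1314]
tcp_rot: [-179.3, -0.1, 155.9]
wrist_force: [0.2, -0.0, 0.6]
opening: 0.0597
region 0.88 mean [ 0.4827 -0.3696] rect [ 0.4825 -0.3708] [0.065 0.081] axis yaw 127.7 px 35 371 edge True
region 0.81 mean [ 0.4238 -0.0059] rect [ 0.425  -0.0066] [0.031 0.066] axis yaw 154.3 px 316 196 edge False
region 0.53 mean [ 0.4961 -0.324 ] rect [ 0.4958 -0.3247] [0.008 0.046] axis yaw 110.3 px 76 367 edge False
pin [([0.482, -0.367, 0.02], 0.93), ([0.43, -0.005, 0.014], 0.59)]
```

```bash
python3 -m pendant '[[70,[1,-1,-60],[0.6,0,-1]],[70,[1,-1,-110],[0.6,0,-1]],[70,[1,-1,-127],[0.6,0,-1]],[70,[1,-1,-127],[0.6,0,-1]],[0,[1,-1,-127],[0.6,0,-1]],[0,[1,-1,-127],[0.6,0,-1]],[0,[1,-1,-127],[0.6,0,-1]],[0,[1,-1,-127],[0.6,0,-1]],[0,[1,-1,-127],[0.6,0,-1]],[0,[1,-1,-127],[0.6,0,-1]],[0,[1,-1,-80],[0.6,0,-1]],[0,[1,-1,-27],[0.6,0,-1]],[0,[1,-1,-27],[0.6,0,-1]]]' 60
```

```text
time: 26.05
ee_pos: [0.4267, -0.0062, 0.1094]
tcp_rot: [179.9, 0.1, 154.9]
wrist_force: [1.3, -0.3, -1.1]
opening: 0.0289
```

```bash
python3 -m pendant '[[0,[1,-55,0],[0,0,10]],[0,[2,-110,0],[0,0,20]],[0,[4,-165,0],[0,0,27]],[0,[6,-220,0],[0,0,27]],[0,[7,-275,0],[0,0,27]],[0,[7,-317,0],[0,0,27]],[0,[7,-317,0],[0,0,27]],[0,[7,-317,-40],[0,0,27]],[0,[7,-317,-80],[0,0,27]],[0,[7,-317,-97],[0,0,27]],[0,[7,-317,-97],[0,0,27]],[0,[7,-317,-97],[0,0,27]],[55,[7,-317,-97],[0,0,27]],[55,[7,-317,-97],[0,0,27]],[55,[7,-317,-97],[0,0,27]],[55,[7,-317,-50],[0,0,27]],[55,[7,-317,10],[0,0,27]],[55,[7,-317,60],[0,0,27]],[55,[7,-317,60],[0,0,27]]]'
python3 -m pendant '[[55,[-20,-5,10],[0,0,-10]],[55,[-40,-10,20],[0,0,-20]],[55,[-60,-15,30],[0,0,-30]],[55,[-86,-22,30],[0,0,-40]],[55,[-86,-22,30],[0,0,-50]],[55,[-86,-22,30],[0,0,-60]],[55,[-86,-22,30],[0,0,-70]],[55,[-86,-22,30],[0,0,-80]],[55,[-86,-22,30],[0,0,-90]],[55,[-86,-22,30],[0,0,-90]]]'
python3 - <<'E'
from h import *
print(get_obs()["q"].round(1))
for c,p in look(["valve0","tray_tab","tray_nose","tray"],("wrist","top","scene"),"i"): pass
E
```

```text
time: 28.42
ee_pos: [0.4351, -0.3243, 0.174]
tcp_rot: [-179.8, 0.4, -178.1]
wrist_force: [0.4, -0.9, 0.9]
opening: 0.0468
time: 29.68
ee_pos: [0.3489, -0.3461, 0.203]
tcp_rot: [-179.8, 0.4, 91.9]
wrist_force: [-0.1, -0.5, 0.1]
opening: 0.0473
[-44.5  -3.6  -1.8  91.8  -0.4  43.5]
wrist valve0 [([0.477, -0.364, 0.017], 0.95), ([0.522, -0.288, 0.017], 0.84), ([0.435, -0.322, 0.023], 0.65)]
wrist tray_tab [([0.35, -0.35, 0.055], 0.79)]
wrist tray_nose [([0.568, -0.332, 0.003], 0.7)]
wrist tray [([0.453, -0.34, 0.004], 0.91)]
top valve0 [([0.432, -0.321, 0.022], 0.62), ([0.482, -0.369, 0.023], 0.61), ([0.523, -0.286, 0.024], 0.57)]
top tray_tab [([0.351, -0.346, 0.052], 0.66), ([0.454, -0.339, 0.001], 0.66)]
top tray_nose [([0.571, -0.333, 0.005], 0.87)]
top tray [([0.455, -0.338, 0.002], 0.93), ([0.714, -0.377, -0.0], 0.42)]
scene valve0 [([0.481, -0.366, 0.024], 0.56), ([0.431, -0.318, 0.018], 0.46), ([0.518, -0.283, 0.024], 0.42)]
scene tray_tab [([0.343, -0.348, 0.053], 0.78)]
scene tray_nose [([0.563, -0.334, 0.006], 0.93), ([0.76, -0.284, -0.0], 0.46)]
scene tray [([0.568, -0.335, 0.007], 0.72)]
```

View pics/i_wrist.png

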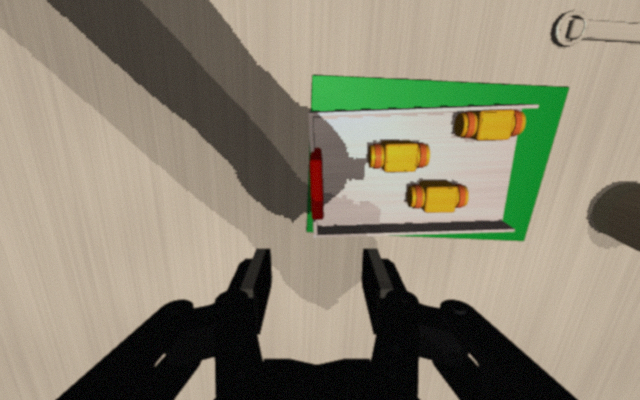

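```bash
python3 -m pendant '[[55,[-1,-1,-60],[0,0,0]],[55,[-1,-1,-120],[0,0,0]],[55,[-1,-1,-160],[0,0,0]],[55,[-1,-1,-169],[0,0,0]],[55,[-1,-1,-169],[0,0,0]],[0,[-1,-1,-169],[0,0,0]],[0,[-1,-1,-169],[0,0,0]],[0,[-1,-1,-169],[0,0,0]],[0,[-1,-1,-169],[0,0,0]],[0,[-1,-1,-169],[0,0,0]],[0,[-1,-1,-169],[0,0,0]],[0,[-1,-1,-169],[0,0,0]],[0,[-1,-1,-169],[0,0,0]]]' 120
python3 - <<'E'
from h import *
for c,p in look(["valve0","tray_nose"],("top","scene"),"j"): pass
E
```

```text
time: 32.05
ee_pos: [0.3489, -0.348, 0.0369]
tcp_rot: [-179.9, 0.5, 91.9]
wrist_force: [0.1, 1.6, 7.2]
opening: 0.0107
top valve0 [([0.483, -0.372, 0.025], 0.69), ([0.43, -0.32, 0.019], 0.54), ([0.526, -0.296, 0.026], 0.51)]
top tray_nose [([0.571, -0.341, 0.007], 0.84)]
scene valve0 [([0.481, -0.368, 0.024], 0.64), ([0.435, -0.319, 0.018], 0.61), ([0.527, -0.294, 0.025], 0.55)]
scene tray_nose [([0.564, -0.341, 0.003], 0.84)]
```

```bash
python3 -m pendant '[[0,[0,0,5],[0,-1,0]],[0,[0,0,15],[0,-3,0]],[0,[0,0,30],[0,-5,0]],[0,[0,0,50],[0,-5,0]],[0,[0,0,70],[0,-5,0]],[0,[0,0,90],[0,-5,0]],[0,[0,0,100],[0,-5,0]],[0,[0,0,100],[0,-5,0]],[0,[0,0,100],[0,-5,0]]]' 120
python3 - <<'E'
from h import *
for c,p in look(["valve0","tray_nose","tray_tab"],("top","scene"),"k"): pass
E
```

```text
time: 33.48
ee_pos: [0.3486, -0.3477, 0.1361]
tcp_rot: [175.1, 0.7, 91.8]
wrist_force: [-0.7, -0.2, -5.5]
opening: 0.0106
top valve0 [([0.527, -0.297, 0.137], 0.69), ([0.673, 0.183, 0.003], 0.67), ([0.432, -0.321, 0.125], 0.56), ([0.487, -0.371, 0.132], 0.53)]
top tray_nose [([0.572, -0.338, 0.126], 0.89), ([0.432, -0.325, 0.126], 0.61)]
top tray_tab [([0.348, -0.348, 0.147], 0.85)]
scene valve0 [([0.525, -0.295, 0.134], 0.75), ([0.483, -0.368, 0.131], 0.68), ([0.434, -0.32, 0.122], 0.52), ([0.716, -0.377, 0.001], 0.51)]
scene tray_nose [([0.565, -0.341, 0.121], 0.65)]
scene tray_tab [([0.342, -0.348, 0.152], 0.7), ([0.639, -0.197, -0.001], 0.33)]
```

View pics/k_scene.png

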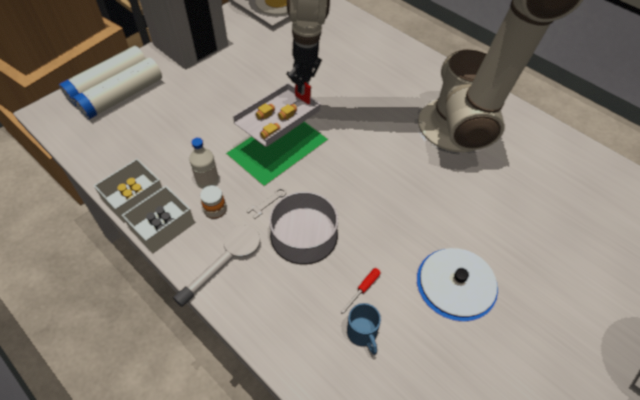

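```bash
python3 -m pendant '[[0,[2,12,2],[0,0,0]],[0,[6,37,5],[0,0,0]],[0,[10,64,8],[0,0,0]],[0,[14,91,10],[0,0,0]],[0,[18,118,10],[0,0,0]],[0,[22,145,10],[0,0,0]],[0,[26,172,10],[0,0,0]],[0,[30,199,10],[0,0,0]],[0,[34,226,10],[0,0,0]],[0,[38,250,10],[0,0,0]],[0,[42,272,10],[0,0,-1]],[0,[45,288,10],[0,0,-2]],[0,[47,298,10],[0,0,-2]],[0,[47,298,10],[0,0,-2]],[0,[47,298,10],[0,0,-2]]]' 120
python3 - <<'E'
from h import *
print(get_obs()["q"].round(1))
for c,p in look(["valve0","tray_nose","tray_tab","pot"],("top","scene"),"l"): pass
E
```

```text
time: 35.75
ee_pos: [0.3957, -0.0501, 0.1467]
tcp_rot: [175.1, 0.7, 89.8]
wrist_force: [0.1, 0.6, -4.0]
opening: 0.0106
[ -7.2 -22.  -23.3  83.8  -0.1  83. ]
top valve0 [([0.531, -0.076, 0.143], 0.8), ([0.576, -0.009, 0.149], 0.66), ([0.481, -0.026, 0.136], 0.61)]
top tray_nose [([0.621, -0.05, 0.136], 0.63)]
top tray_tab []
top pot [([0.645, -0.045, 0.002], 0.76)]
scene valve0 [([0.528, -0.078, 0.141], 0.84), ([0.48, -0.027, 0.133], 0.82), ([0.575, -0.004, 0.147], 0.67)]
scene tray_nose [([0.616, -0.047, 0.132], 0.9)]
scene tray_tab [([0.39, -0.051, 0.162], 0.91)]
scene pot [([0.643, -0.042, -0.0], 0.77), ([0.786, -0.138, 0.002], 0.68)]
```

View pics/l_top.png

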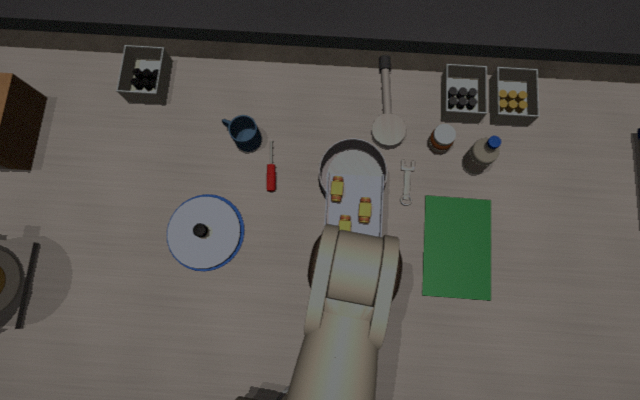

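```bash
python3 -m pendant '[[0,[-1,0,9],[0,5,0]],[0,[2,0,23],[0,10,0]],[0,[5,0,36],[0,15,0]],[0,[12,0,49],[0,20,0]],[0,[20,0,62],[0,25,0]],[0,[24,0,69],[0,28,0]],[0,[28,0,77],[0,30,0]],[0,[34,0,85],[0,32,0]],[0,[38,0,91],[0,34,0]],[0,[43,0,97],[0,36,0]],[0,[48,0,103],[0,38,0]],[0,[48,0,103],[0,38,0]],[0,[48,0,103],[0,38,0]],[0,[48,0,103],[0,38,0]],[0,[48,0,103],[0,38,0]],[0,[48,0,103],[0,38,0]]]' 120
python3 - <<'E'
from h import *
print(get_obs()["q"].round(1))
for c,p in look(["valve0","tray_nose","tray_tab"],("top","scene"),"m"): pass
E
```

```text
time: 38.25
ee_pos: [0.4437, -0.05, 0.2498]
tcp_rot: [-146.9, 0.7, 90.3]
wrist_force: [-0.2, 0.4, -2.6]
opening: 0.0105
[ -4.4  22.9  25.8 125.9  -3.1  86.4]
top valve0 []
top tray_nose [([0.469, 0.345, 0.044], 0.37)]
top tray_tab []
scene valve0 [([0.652, -0.031, 0.015], 0.74), ([0.672, 0.008, 0.036], 0.6)]
scene tray_nose [([0.608, -0.049, 0.102], 0.79)]
scene tray_tab [([0.449, -0.05, 0.261], 0.55)]
```

View pics/m_scene.png

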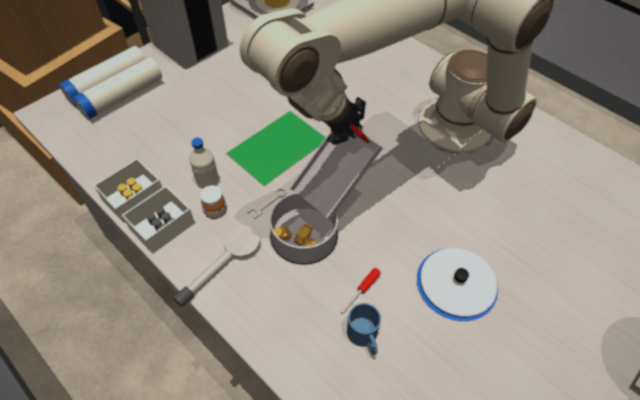

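```bash
python3 -m pendant '[[0,[-10,0,0],[0,-5,0]],[0,[-20,0,-10],[0,-12,0]],[0,[-40,0,-30],[0,-20,0]],[0,[-55,0,-60],[0,-28,0]],[0,[-70,0,-85],[0,-33,0]],[0,[-74,0,-95],[0,-33,0]],[0,[-75,-40,-100],[0,-33,0]],[0,[-75,-85,-100],[0,-33,0]],[0,[-75,-130,-100],[0,-33,0]],[0,[-75,-175,-100],[0,-33,0]],[0,[-75,-220,-100],[0,-33,0]],[0,[-76,-260,-100],[0,-33,0]],[0,[-76,-285,-100],[0,-33,0]],[0,[-76,-285,-100],[0,-33,0]],[0,[-76,-285,-100],[0,-33,0]]]' 120
python3 - <<'E'
from h import *
for c,p in look(["valve0","tray_nose","tray_tab","tray"],("top","scene"),"n"): 
    if c=="top": cv2.imwrite("pics/pot.png",cv2.resize(p["img"][120:240,260:460,::-1],None,fx=4,fy=4))
E
```

```text
time: 40.52
ee_pos: [0.3682, -0.3348, 0.1494]
tcp_rot: [-179.8, 0.6, 89.9]
wrist_force: [0.1, -0.4, -2.3]
opening: 0.0104
top valve0 [([0.672, 0.006, 0.037], 0.8), ([0.648, -0.034, 0.019], 0.71), ([0.699, -0.073, 0.036], 0.69)]
top tray_nose [([0.591, -0.333, 0.118], 0.85), ([0.674, 0.006, 0.037], 0.27)]
top tray_tab [([0.368, -0.333, 0.162], 0.65), ([0.673, 0.006, 0.038], 0.31)]
top tray [([0.475, -0.331, 0.115], 0.87)]
scene valve0 [([0.652, -0.034, 0.017], 0.8), ([0.665, 0.006, 0.036], 0.61), ([0.696, -0.069, 0.038], 0.54)]
scene tray_nose [([0.585, -0.331, 0.119], 0.93)]
scene tray_tab [([0.365, -0.334, 0.163], 0.58)]
scene tray [([0.474, -0.335, 0.119], 0.98)]
```

View pics/pot.png

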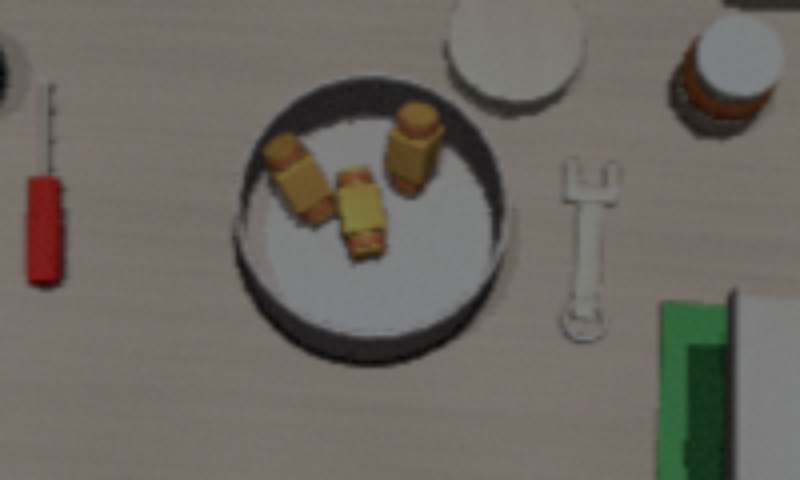

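```bash
python3 -m pendant '[[0,[0,0,-40],[0,0,0]],[0,[0,0,-80],[0,0,0]],[0,[0,0,-100],[0,0,0]],[0,[0,0,-108],[0,0,0]],[0,[0,0,-112],[0,0,0]],[0,[0,0,-112],[0,0,0]],[0,[0,0,-112],[0,0,0]],[55,[0,0,-112],[0,0,0]],[55,[0,0,-112],[0,0,0]],[55,[0,0,-112],[0,0,0]],[55,[0,0,-112],[0,0,0]],[55,[0,0,-80],[0,0,0]],[55,[0,0,-40],[0,0,0]],[55,[0,0,20],[0,0,0]],[55,[0,0,60],[0,0,0]],[55,[0,0,60],[0,0,0]]]' 80
python3 - <<'E'
from h import *
for c,p in look(["lid","lid_knob","tray_nose","tray_tab","tray"],("top","scene"),"o"): pass
E
```

```text
time: 43.02
ee_pos: [0.3689, -0.3357, 0.2132]
tcp_rot: [179.8, 0.9, 89.9]
wrist_force: [0.2, 1.2, 0.2]
opening: 0.0467
top lid [([0.466, 0.34, 0.007], 0.57)]
top lid_knob [([0.47, 0.342, 0.044], 0.63)]
top tray_nose [([0.59, -0.336, 0.004], 0.72)]
top tray_tab [([0.368, -0.333, 0.052], 0.75)]
top tray [([0.474, -0.333, 0.004], 0.59)]
scene lid [([0.467, 0.344, 0.013], 0.65)]
scene lid_knob [([0.465, 0.345, 0.042], 0.79), ([0.365, -0.335, 0.051], 0.53), ([0.696, -0.07, 0.04], 0.28)]
scene tray_nose [([0.584, -0.339, 0.005], 0.62)]
scene tray_tab [([0.362, -0.333, 0.052], 0.74), ([0.763, -0.283, 0.001], 0.61)]
scene tray [([0.477, -0.335, 0.004], 0.69)]
```

```bash
python3 -m pendant '[[100,[98,680,0],[0,-1,-4]],[100,[98,680,0],[0,-1,-4]],[100,[98,680,0],[0,-1,-4]],[100,[98,680,0],[0,-1,-4]],[100,[98,680,0],[0,-1,-4]],[100,[98,680,0],[0,-1,-4]],[100,[98,680,0],[0,-1,-4]],[100,[98,680,0],[0,-1,-4]],[100,[98,680,0],[0,-1,-4]],[100,[98,680,0],[0,-1,-4]],[100,[98,680,0],[0,-1,-4]],[100,[98,680,0],[0,-1,-4]],[100,[98,680,0],[0,-1,-4]],[100,[98,680,-50],[0,-1,-4]],[100,[98,680,-110],[0,-1,-4]],[100,[98,680,-160],[0,-1,-4]],[100,[98,680,-188],[0,-1,-4]],[100,[98,680,-188],[0,-1,-4]],[100,[98,680,-188],[0,-1,-4]]]' 80
```

```text
time: 46.0
ee_pos: [0.4668, 0.345, 0.0237]
tcp_rot: [179.0, 0.6, 85.8]
wrist_force: [0.0, -0.3, 1.0]
opening: 0.0856
```

```bash
python3 -m pendant '[[100,[0,0,1],[0.7,1,0]],[100,[0,0,1],[0.7,1,0]],[0,[0,0,1],[0.7,1,0]],[0,[0,0,1],[0.7,1,0]],[0,[0,0,1],[0.7,1,0]],[0,[0,0,1],[0.7,1,0]],[0,[0,0,1],[0.7,1,0]],[0,[0,0,1],[0.7,1,0]],[0,[0,0,1],[0.7,1,0]],[0,[0,0,40],[0.7,1,0]],[0,[0,0,90],[0.7,1,0]],[0,[0,0,140],[0.7,1,0]],[0,[0,0,148],[0.7,1,0]],[0,[0,0,148],[0.7,1,0]]]' 80
python3 - <<'E'
from h import *
for c,p in look(["lid","lid_knob"],("top","scene"),"p"): pass
E
```

```text
time: 47.75
ee_pos: [0.4667, 0.3449, 0.1708]
tcp_rot: [-179.9, -0.0, 85.8]
wrist_force: [-0.8, -0.1, -3.1]
opening: 0.0339
top lid [([0.465, 0.343, 0.152], 0.78)]
top lid_knob [([0.467, 0.346, 0.189], 0.78)]
scene lid [([0.467, 0.343, 0.156], 0.56), ([0.366, -0.333, 0.052], 0.35)]
scene lid_knob [([0.65, -0.033, 0.015], 0.7), ([0.464, 0.342, 0.186], 0.62)]
```

```bash
python3 -m pendant '[[0,[22,-48,0],[0,0,0]],[0,[44,-97,0],[0,0,0]],[0,[66,-145,0],[0,0,0]],[0,[88,-194,0],[0,0,0]],[0,[110,-242,0],[0,0,0]],[0,[132,-290,0],[0,0,0]],[0,[155,-339,0],[0,0,0]],[0,[178,-389,0],[0,0,0]],[0,[178,-389,0],[0,0,0]],[0,[178,-389,-30],[0,0,0]],[0,[178,-389,-50],[0,0,0]],[0,[178,-389,-50],[0,0,0]]]' 80
python3 - <<'E'
from h import *
for c,p in look(["lid","lid_knob","pot"],("top","scene"),"q"): pass
E
```

```text
time: 49.55
ee_pos: [0.6431, -0.0436, 0.1182]
tcp_rot: [-179.7, 0.0, 85.9]
wrist_force: [-0.9, -0.0, -1.4]
opening: 0.034
top lid []
top lid_knob []
top pot []
scene lid [([0.646, -0.046, 0.11], 0.62)]
scene lid_knob [([0.642, -0.044, 0.141], 0.94)]
scene pot [([0.642, -0.042, -0.004], 0.63)]
```

View pics/q_scene.png

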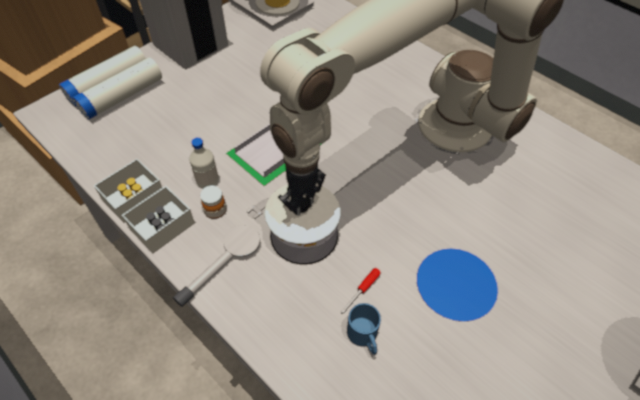

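```bash
python3 -m pendant '[[0,[1,-1,-8],[0,0,0]],[0,[1,-1,-14],[0,0,0]],[0,[1,-1,-19],[0,0,0]],[0,[1,-1,-22],[0,0,0]],[0,[1,-1,-24],[0,0,0]],[0,[1,-1,-24],[0,0,0]],[0,[1,-1,-24],[0,0,0]]]' 80
python3 - <<'E'
from h import *
for c,p in look(["lid","lid_knob"],("scene",),"r"): pass
E
```

```text
time: 50.82
ee_pos: [0.6457, -0.0452, 0.0973]
tcp_rot: [-180.0, 0.0, 85.8]
wrist_force: [0.1, -0.1, -2.6]
opening: 0.0341
scene lid [([0.649, -0.047, 0.083], 0.75), ([0.74, 0.254, 0.001], 0.62)]
scene lid_knob [([0.643, -0.05, 0.113], 0.88)]
```

```bash
python3 -m pendant '[[0,[0,1,-3],[0,0,0]],[0,[0,1,-5],[0,0,0]],[0,[0,1,-5],[0,0,0]],[0,[0,1,-5],[0,0,0]]]' 80
python3 -m pendant '[[100,[0,0,0],[0,0,0]],[100,[0,0,0],[0,0,0]],[100,[0,0,0],[0,0,0]],[100,[0,0,0],[0,0,0]],[100,[0,0,0],[0,0,0]],[100,[0,0,30],[0,0,0]],[100,[0,0,80],[0,0,0]],[100,[-60,0,130],[0,0,0]],[100,[-120,0,150],[0,0,0]],[100,[-170,0,150],[0,0,0]],[100,[-220,0,150],[0,0,0]],[100,[-270,0,150],[0,0,0]],[100,[-270,0,150],[0,0,0]]]' 80
python3 - <<'E'
from h import *
for c,p in look(["lid","lid_knob","tray","tray_tab","tray_nose","mug","sprayhead","wrench","screwdriver","grease_jar","cleaner"],("top","scene"),"s"):
    if c=="scene": cv2.imwrite("pics/pot2.png",cv2.resize(p["img"][160:290,230:390,::-1],None,fx=4,fy=4))
for c,p in look(["lid","lid_knob"],("wrist",),"s"): pass
E
```

```text
time: 51.48
ee_pos: [0.6459, -0.0442, 0.094]
tcp_rot: [179.9, 0.0, 85.8]
wrist_force: [-3.9, 0.7, 9.7]
opening: 0.034
time: 53.1
ee_pos: [0.3738, -0.0441, 0.2452]
tcp_rot: [179.8, 0.0, 85.8]
wrist_force: [0.9, -0.1, 0.5]
opening: 0.0853
top lid [([0.647, -0.049, 0.076], 0.72), ([0.672, 0.181, 0.002], 0.7), ([0.738, 0.254, -0.004], 0.34)]
top lid_knob [([0.647, -0.045, 0.112], 0.94)]
top tray [([0.476, -0.332, -0.0], 0.91)]
top tray_tab [([0.369, -0.333, 0.05], 0.97)]
top tray_nose [([0.593, -0.334, 0.006], 0.97)]
top mug [([0.74, 0.254, -0.005], 0.72)]
top sprayhead [([0.782, -0.138, -0.001], 0.97)]
top wrench [([0.641, -0.193, -0.004], 0.89), ([0.466, 0.343, -0.002], 0.29)]
top screwdriver [([0.673, 0.181, 0.008], 0.62)]
top grease_jar [([0.759, -0.281, -0.006], 0.95)]
top cleaner [([0.712, -0.379, 0.0], 0.64)]
scene lid [([0.65, -0.047, 0.081], 0.78)]
scene lid_knob [([0.645, -0.046, 0.115], 0.85)]
scene tray [([0.472, -0.334, 0.006], 0.82)]
scene tray_tab [([0.364, -0.333, 0.052], 0.91)]
scene tray_nose [([0.583, -0.336, 0.006], 0.72)]
scene mug [([0.743, 0.254, 0.003], 0.9)]
scene sprayhead [([0.785, -0.138, 0.002], 0.76), ([0.476, -0.335, 0.006], 0.65)]
scene wrench [([0.638, -0.195, 0.001], 0.65)]
scene screwdriver [([0.667, 0.182, 0.002], 0.74)]
scene grease_jar [([0.762, -0.281, -0.0], 0.98)]
scene cleaner [([0.716, -0.381, 0.001], 0.59)]
wrist lid [([0.644, -0.045, 0.082], 0.83)]
wrist lid_knob [([0.646, -0.042, 0.113], 0.64)]
```

View pics/pot2.png

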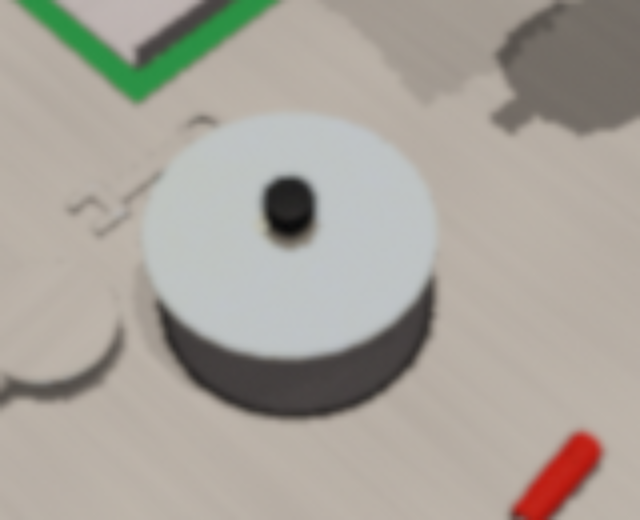

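View pics/s_top.png

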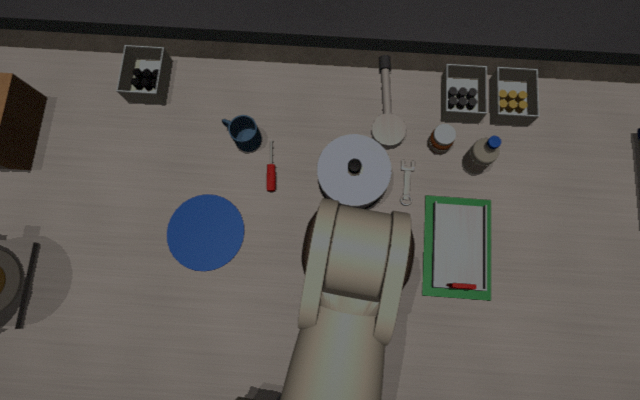

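The lid sits level on the pot with its knob at (354,166) in the top view. The empty tray is centred on the green mat at about (460,247), and no valve bodies are left on the bench.

```bash
python3 -c "
from workcell import *
print(job_done())"
```

```text
the job is handed in; nothing more can be done
None
```

The job is done and handed in at about 53 s of the 210 s allowed. `job_done()` gives no verdict.

**What I did:** I laid the lid on the blue mat and put the three valve bodies that were present on the tray. I then carried the tray to the pot and tipped it to about 33°. Afterwards I put the tray back on its green mat and the lid back on the pot. One valve body was knocked about 3 cm sideways while on the tray, but it stayed on.

**Last checks:**
- **Valve bodies:** all three were seen in the pot before the lid went on. Their centres were 17–38 mm up, two of them leaning on the wall. None missed the pot.
- **Lid:** it is about 80 mm up, within about 5 mm of the pot's axis, and looks level all round in the camera crop.
- **Tray:** it stands flat, within about 5 mm of the centre of its mat.
- **Other things on the bench:** they are where they started, to within what the cameras can measure.
- **Robot:** the arm is clear of everything with the gripper open.

No check failed or disagreed beyond the few millimetres of camera noise.

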